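Load a pin strip into a spring magazine and close its rail

ROBOT

A 6-joint arm with a two-finger parallel gripper is mounted at the origin on a cart in front of the work surface, level with it; the furniture and walls round the work are solid. World frame = base frame: x ahead of the robot, y to its left, z up, the work surface at z = 0. Lengths are in mm, angles in rad, forces in N, time in s.
With the tool pointing down it reaches from about 250 to 850 mm from the base axis. Payload 12.5 kg.
Tool frame: the origin (TCP) lies on the mounting face of the last link; the fingertips stand 186 mm ahead of it and the grasp point (between the pads) lies hold_point_z ahead of it (hold_point_z is the distance from the TCP to the grasp point, in mm); z points along the fingers, y is the line along which they close (so a half turn about z gives the same grasp; the last joint's range is limited). The gripper opens to 93 mm and grips with 3 to 60 N. Pads are 15 mm wide; open, the fingers measure 128 mm over their backs; the gripper's body (75 mm by 188 mm) begins 65 mm behind the grasp point.
Start: joints at [1.235, 0.351, 1.652, -0, 1.139, -0.085], TCP at [136.467, 532.787, 404.733] pointing down, gripper open.
Joint ranges: [-2.75, 2.75], [-0.79, 2.1], [0.01, 2.65], [-1.57, 4.71], [0.07, 3.14], [-2.87, 2.87]. Speed limits (rad/s): [2.22, 2.22, 2.79, 3.14, 3.14, 3.14].

INTERFACE

Orientations are given as a unit quaternion [w, x, y, z].
In Python, from cell import observe, grab_frame, sign_off, masks_of, tip_of, hold_point_z gives the robot as it stands.
- The arm moves only by the tool step_arm, never from a script. Its argument "deltas" is a list of rows, each an object of numbers: "tx", "ty", "tz": the shift along the tool's x, y, z in cm; "ax", "ay", "az": the turn, a rotation vector about the tool's x, y, z in degrees; "grip": the opening in per cent of the stroke, from 0 (shut) to 100 (fully open). In form: [{"tx": .., "ty": .., "tz": .., "ax": .., "ay": .., "az": .., "grip": ..}, ...]. A call has 1 to 10 rows; each row is the pose to reach, as a shift and turn from the pose commanded when the call began, along the tool's axes at that moment; what a row does not reach only later rows make up. A row lasts 1/12 s, in which the tool goes at most 41.7 mm and 7.16 degrees, less where a joint would pass 70% of its speed; a pose out of reach is approached as far as the arm can. A call with a gripper value outside its range is refused whole. The fingers move at their own pace and stop on an object; "newtons" is the grip in N (left out, the last holds). Time passes only in rows, so rows that repeat a pose let the fingers close. It gives the time, the measured TCP pose, the force, the opening and the grip force at its end, in the units of the state.
- observe(): the state, without advancing time (a new reading comes with each control period).
- grab_frame(name): name is "scene" or "top" or "wrist"; returns a dict with "pixels" (384x512x3 uint8, red, green, blue), "mtx" (3x3 intrinsics, pixels), "dist" ([k1, k2, p1, p2, k3] as OpenCV has them; the pictures are not rectified), "R" (3x3) and "t" (3): a world point X has camera coordinates R X + t; the wrist camera has in their place "hand_eye" (4x4, takes a point from camera to tool coordinates, whose origin is the TCP and whose axes are the flange's). Camera axes: x right, y down, z forward; pixel columns grow to the right and rows downward; lengths in mm; the calibration is good to about 2 mm. A picture is of the moment at which its call begins: read the wrist's pose just before it. There is no depth.
- sign_off(): hands the job in; it is judged then, once.
Trained networks look in a picture, given as the dict that the camera call returned (one of the last four; its "shot" number tells which), for a name from the list of things; names that differ only in an ending like _2 or _b are one class to them, and where a whole thing is asked for, a point or a joint stands for the part that bears it (a point fixed in the world has none). Each returns a list of dicts, best first, with "confidence" (0 to 1); they miss things now and then, are a little off and sometimes report something else, mostly with a low value. They report only what shows in the picture. A call takes as long as a camera call.
- masks_of(picture, thing): "mask" (384x512 bool, what is visible of it) and "rect" ([centre column, centre row, width, height] in pixels, round what is visible of it).
- tip_of(picture, thing): "uv" ([column, row] in pixels: a listed point, or the origin of a listed thing).
The state is a dict: "time": time; "joint_pos": joint angles; "dq": joint speeds; "effort": joint torques, N m; "eef_pos": TCP position; "tool_rot": TCP orientation; "contact_force": force on the tool from outside, world axes, zero at the start; "wrist_torque": the same for the moment, N m; "grip_width": finger opening in mm; "gripper_force": force on a finger pad.
Only numpy, scipy, OpenCV 4.12 (cv2) and the standard library are available. Lean on these libraries where they do the work, as an engineer would, in place of code of your own. Each camera call takes 0.05 s, during which the arm holds its last target. There are 200 camera calls.

TASK

Load the orange strip of pins, points down, into the channel of the magazine: with the end of the strip push the red spring follower back, gently and by feel, never forcing the strip, until it can drop down fully between the yellow nose lip and the follower. Once the strip lies on the channel floor and you have let go of it, slide the blue rail fully closed over it. Leave the other things on the bench where they are.

Things in the scene. Friction and masses are not known exactly. Their poses are not given: they have to be found in the camera images.
- magazine: Pin magazine fixed to the bench: grey base plate 215 x 70 x 14 mm with an aluminium channel along its x axis (nose at -x, follower at +x). Origin on the bench, on the channel's centre line, z up. A yellow insert (nose lip, shoulders, follower) is clamped in the channel 0 to 15 mm off its nominal place, either way along x; the offset is not reported: feel or see it.
- channel_mid (a point): Point of the channel floor 20 mm above the magazine's origin. The channel is open above and runs from x = -70 to 125 mm of the magazine; walls 14 mm apart and 10 mm high, with lips flaring out steeply to 18 mm apart, 14.5 mm above the floor. Strip and magazine must not press on each other with over 25 N.
- lip_nominal (a point): Top inner edge of the yellow nose lip, were the insert at offset 0 (x = -40 mm of the magazine; the true lip is up to 15 mm off). The lip is a solid step, 12 mm long, 10 mm above the channel floor. The strip passes over it if lifted above that, and must come down on the follower side of it; the follower then presses it against the lip.
- follower_nominal (a point): Top of the red follower's resting face, were the insert at offset 0 (x = 22 mm of the magazine). The follower is 6 mm wide, reaches 24 mm above the channel floor, and is pushed back towards +x against a damped spring: 3 N at rest, 0.3 N more per mm, about 8.5 N with the strip in place, 10 N at the shoulders.
- shoulder_nominal (a point): Top of the two yellow shoulders, one each side of the follower, were the insert at offset 0 (x = 44.5 mm of the magazine). They reach 24 mm above the channel floor and are a solid end stop for the strip. Lip to shoulders is always 84.5 mm: 4.5 mm more than the strip.
- pin_strip: Strip of nine steel pins in orange plastic, a block in outline, 80 x 11 x 28 mm (its x, y, z), 0.1 to 0.17 kg, standing on its points on the bench at first. Origin at the centre of its underside, x along its length, z up. Both ends are alike. Down in the channel its underside is on the channel floor and its top 13 mm stand clear of the flared lips for the fingers.
- rail (a joint): Travel of the blue cover rail along the magazine's x axis, m: 0 = fully closed (end stop), growing as it is drawn back to +x; starts open at 0.110 to 0.119. An inverted channel 94 x 46 mm, underside 31 mm above the channel floor; closed, it spans x = -44 to 50 mm. About 3 N of friction; it stays where it is left.
- rail_tab (a point): Centre of the black tab on top of the rail: 12 mm along the magazine's x, 40 mm across, 26 mm high, 55 to 81 mm above the bench. At x = 3 mm, y = 0 of the magazine when closed. The tool box is close behind: pinch the 12 mm, one finger on the nose side and one on the other, or just push it.
- glue_bottle: Bystander: glue bottle with orange nozzle, 58 mm wide, 176 mm high, origin at the centre of its underside.
- jar_nuts: Bystander: clear jar of nuts with dark lid, 68 mm wide, 95 mm high, origin at the centre of its underside.
- masking_tape: Bystander: roll of cream masking tape lying flat, 98 mm wide, 25 mm high, origin at the centre of its underside.

How it is judged (in metres and radians):
On the way:
1. the strip lies fully down in the channel between nose lip and follower, let go, while the rail is still open (x of pin_strip in the frame of magazine between -0.021 and 0.021 m and y of pin_strip in the frame of magazine between -0.003 and 0.003 m and z of pin_strip in the frame of magazine between 0.0175 and 0.0225 m and angle between the x axis of pin_strip and the x axis of magazine, either way round below 0.06 rad and angle between pin_strip's own z axis and vertical below 0.1 rad and value of joint rail above 0.09 m and contact force between pin_strip and the fingers below 0.1 N), for 0.2 s.
At the end, for the whole second after the job is handed in: The strip lies points down on the channel floor (underside within 2.5 mm of it), in line with the channel (3 mm sideways, 0.06 rad), between nose lip and follower (within 21 mm of the magazine's origin along the channel), at rest; the rail is closed to within 3 mm of its stop (x of pin_strip in the frame of magazine between -0.021 and 0.021 m and y of pin_strip in the frame of magazine between -0.003 and 0.003 m and z of pin_strip in the frame of magazine between 0.0175 and 0.0225 m and angle between the x axis of pin_strip and the x axis of magazine, either way round below 0.06 rad and angle between pin_strip's own z axis and vertical below 0.1 rad and value of joint rail below 0.003 m and linear speed of pin_strip below 0.01 m/s); the robot touches nothing.
It fails at once if the strip is forced: more than 25 N between the strip and the magazine (lip, follower, shoulders, walls or rail) (contact force between pin_strip and magazine above 25 N).
It fails at once if the glue bottle, the jar of nuts or the masking tape is moved by more than 25 mm (distance of any of glue_bottle, jar_nuts, masking_tape from where it was at the start of the episode above 0.025 m).
It also fails if it takes over 72 s, if anything falls off the work surface, if the arm or the gripper's body presses on something with over 40 N, if the wrist force passes 120 N, or if a joint passes its speed limit or range.

## Working session

There is one attempt and no reset: what is moved stays moved. The work goes in short steps, Python scripts to look and compute and a tool call to move; the robot and the scene stay as the last step left them, time stands still between calls to the robot, and variables do not carry over. Pictures are saved under pics/ and viewed, at most 10 in all, crops included, and the job is handed in when it is done.

Besides the shell and the picture viewer there is one more tool, called as a command line: name --argument value ..., lists and objects as JSON in quotes. step_arm: Moves the arm, as the interface text tells. Its arguments: {"type":"object","properties":{"deltas":{"type":"array","items":{"type":"object","properties":{"tx":{"type":"number"},"ty":{"type":"number"},"tz":{"type":"number"},"ax":{"type":"number"},"ay":{"type":"number"},"az":{"type":"number"},"grip":{"type":"number"}}}},"newtons":{"type":"number"}},"required":["deltas"]}

```bash
mkdir -p pics; ls; cat > h.py <<'E'
import numpy as np, cv2
from cell import *
from scipy.spatial.transform import Rotation as Rn
def T(st=None):
    st=st or observe(); q=st["tool_rot"]; M=np.eye(4)
    M[:3,:3]=Rn.from_quat([q[1],q[2],q[3],q[0]]).as_matrix(); M[:3,3]=st["eef_pos"]; return M
def ext(p,M=None):
    if "R" in p: return np.array(p["R"]),np.array(p["t"]).ravel()
    C=M@np.array(p["hand_eye"]); W=np.linalg.inv(C); return W[:3,:3],W[:3,3]
def onz(p,uv,z,M=None):
    R,t=ext(p,M); x=cv2.undistortPoints(np.array(uv,float).reshape(-1,1,2),np.array(p["mtx"]),np.array(p["dist"],float)).reshape(-1,2)
    d=np.c_[x,np.ones(len(x))]@R; c=-R.T@t
    return c+d*((np.reshape(z,(-1,1))-c[2])/d[:,2:])
def proj(p,X,M=None):
    R,t=ext(p,M); return cv2.projectPoints(np.array(X,float).reshape(-1,1,3),cv2.Rodrigues(R)[0],t,np.array(p["mtx"]),np.array(p["dist"],float))[0].reshape(-1,2)
def save(p,n): cv2.imwrite("pics/"+n,cv2.cvtColor(p["pixels"],cv2.COLOR_RGB2BGR))
E
python3 - <<'E'
from h import *
print(observe(), hold_point_z if not callable(hold_point_z) else hold_point_z())
for n in ("top","scene"):
    p=grab_frame(n); save(p,n+"0.png"); print(n)
    for th,z in (("magazine",0),("channel_mid",20),("lip_nominal",30),("follower_nominal",44),("shoulder_nominal",44),("pin_strip",0),("rail_tab",81),("glue_bottle",0),("jar_nuts",0),("masking_tape",0)):
        r=tip_of(p,th)
        if r: print(th,[(np.round(a["uv"]),round(a["confidence"],2),np.round(onz(p,a["uv"],z)[0],1)) for a in r[:2]])
E
```

```text
pics
{'time': 0.0, 'joint_pos': array([ 1.23540631e+00,  3.51251786e-01,  1.65240720e+00, -1.38969466e-05,
        1.13911964e+00, -8.45848287e-02]), 'dq': array([-8.30993004e-04, -6.93442188e-04,  2.49527944e-05,  1.07488330e-04,
        5.08885454e-04,  4.75516674e-04]), 'effort': array([ 1.45539263e-03, -4.97317815e+01, -2.85269451e+01,  6.99755014e-02,
        2.55664618e-02, -7.00306168e-05]), 'eef_pos': array([136.42876136, 532.68339254, 404.19920858]), 'tool_rot': array([-1.17436204e-04,  1.25071267e-01,  9.92147583e-01, -5.81277404e-04]), 'contact_force': array([0.30203596, 0.3239195 , 0.42414536]), 'wrist_torque': array([-0.02431259,  0.01819286,  0.00026686]), 'gripper_force': 0.0, 'grip_width': 93.09972179570306} 167.3
top
magazine [(array([270., 177.]), 0.71, array([ 606.1, -330.4,    0. ])), (array([249., 235.]), 0.65, array([ 444.5, -275.1,    0. ]))]
channel_mid [(array([249., 232.]), 0.9, array([ 454.6, -274.8,   20. ])), (array([294., 149.]), 0.48, array([ 683.4, -397.3,   20. ]))]
lip_nominal [(array([262., 232.]), 0.83, array([ 455.5, -309. ,   30. ])), (array([155
[... 687 characters left out ...]
453.2, -277.9,   -0. ]))]
channel_mid [(array([220., 220.]), 0.63, array([ 444.9, -273.3,   20. ]))]
lip_nominal [(array([238., 219.]), 0.89, array([ 461.2, -320.5,   30. ]))]
follower_nominal [(array([217., 205.]), 0.66, array([ 467.1, -250.8,   44. ]))]
shoulder_nominal [(array([203., 210.]), 0.84, array([ 432.6, -231.1,   44. ]))]
pin_strip [(array([137., 205.]), 0.75, array([404.4, -21.3,   0. ]))]
rail_tab [(array([181., 195.]), 0.91, array([ 416.8, -179.4,   81. ]))]
glue_bottle [(array([355., 263.]), 0.84, array([ 487.1, -619.2,    0. ]))]
jar_nuts [(array([308., 194.]), 0.58, array([ 683.7, -414.1,    0. ]))]
masking_tape [(array([274., 205.]), 0.66, array([ 594.2, -354.2,   -0. ]))]
```

View pics/top0.png

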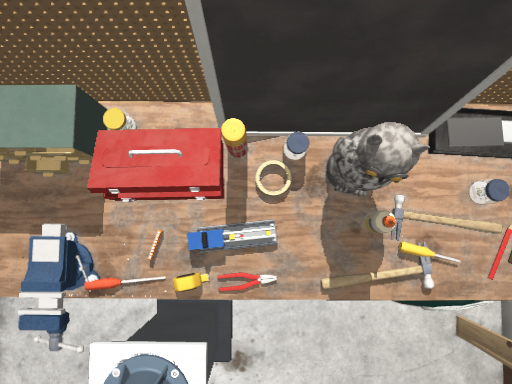

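View pics/scene0.png

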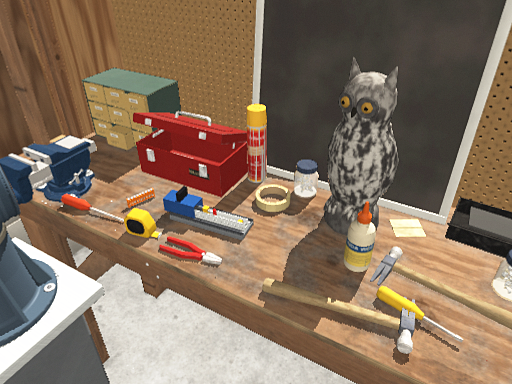

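The top view shows the strip at about (155,247). The magazine is at (232,236), with the rail to the left (+y) and the nose to the right (-y). The tool box is behind the rail.

```bash
cat >> h.py <<'E'
def delta(pos=None,axis=None,M=None):
    """print shift (cm) to reach TCP pos & turn az (deg) so tool x is along +-axis (world xy)"""
    M=T() if M is None else M
    if pos is not None: print("shift cm",np.round(M[:3,:3].T@(np.array(pos)-M[:3,3])/10,2))
    if axis is not None:
        a=M[:3,:3].T@np.array([axis[0],axis[1],0.]); d=np.degrees(np.arctan2(a[1],a[0])); print("az",round((d+90)%180-90,2))
    z=M[:3,2]; c=np.cross(z,[0,0,-1]); print("tilt fix axay",np.round(np.degrees(M[:3,:3].T@c),2))
E
python3 - <<'E'
from h import *
p=grab_frame("wrist"); print(np.round(p["hand_eye"],2), np.round(p["mtx"]))
p=grab_frame("top")
for th,z in (("pin_strip",28),("magazine",14),("rail",55)):
    r=masks_of(p,th)
    for a in r[:1]:
        v,u=np.nonzero(a["mask"]); X=onz(p,np.c_[u,v],z)[:,:2]; c,s,_=np.linalg.svd(X-X.mean(0),full_matrices=False); print(th,a["confidence"],len(u),X.mean(0),_[0])
delta([440,-60,480])
E
```

```text
[[-0.   -0.96 -0.29 79.  ]
 [ 1.   -0.   -0.    0.87]
 [-0.   -0.29  0.96 20.06]
 [ 0.    0.    0.    1.  ]] [[273.   0. 257.]
 [  0. 273. 197.]
 [  0.   0.   1.]]
pin_strip 0.41 154 [418.1282746  -21.17063154] [-0.9444963   0.32852204]
magazine 0.58 2160 [ 443.09480471 -231.23047679] [-0.11837461  0.99296901]
shift cm [-44.11 -49.89  -7.53]
tilt fix axay [-0.  0.  0.]
```

step_arm --deltas '[{"tx": 0, "ty": -4, "tz": -4}, {"tx": -4, "ty": -8, "tz": -5}, {"tx": -7, "ty": -11, "tz": -5}, {"tx": -10, "ty": -14, "tz": -5}, {"tx": -13, "ty": -17, "tz": -5}, {"tx": -16, "ty": -20, "tz": -5}, {"tx": -19, "ty": -23, "tz": -5}, {"tx": -22, "ty": -26, "tz": -5}, {"tx": -25, "ty": -29, "tz": -4}, {"tx": -28, "ty": -32, "tz": -3}]'

```text
$.deltas[0]: bad value
```

step_arm --deltas '[{"tx": -3, "ty": -3, "tz": 0}, {"tx": -5, "ty": -6, "tz": 1}, {"tx": -8, "ty": -9, "tz": 2}, {"tx": -11, "ty": -12, "tz": 4}, {"tx": -14, "ty": -14, "tz": 6, "az": 4}, {"tx": -14, "ty": -14, "tz": 8, "az": 5}, {"tx": -14, "ty": -14, "tz": 8, "az": 5}, {"tx": -14, "ty": -14, "tz": 8, "az": 5}]'

```text
$.deltas[0]: bad value
```

```bash
python3 - <<'E'
from h import *
s=observe(); M=T(s); p=grab_frame("wrist"); save(p,"w1.png"); print(s["time"],M.round(3)[:3])
print([(a["uv"],a["confidence"],onz(p,a["uv"],0,M)) for a in tip_of(p,"pin_strip")[:1]])
for a in masks_of(p,"pin_strip")[:1]:
    v,u=np.nonzero(a["mask"]); c=cv2.minAreaRect(np.c_[u,v].astype(np.float32)); print(a["confidence"],a["rect"],c); X=onz(p,np.c_[u,v],28,M)[:,:2]; print(cv2.minAreaRect(X.astype(np.float32)))
    X=onz(p,np.c_[u,v],14,M)[:,:2]; print(cv2.minAreaRect(X.astype(np.float32)))
E
```

```text
1.35 [[-9.69000e-01  2.48000e-01  0.00000e+00  1.36477e+02]
 [ 2.48000e-01  9.69000e-01 -0.00000e+00  5.32780e+02]
 [-0.00000e+00 -0.00000e+00 -1.00000e+00  4.04725e+02]]
[]
```

View pics/w1.png

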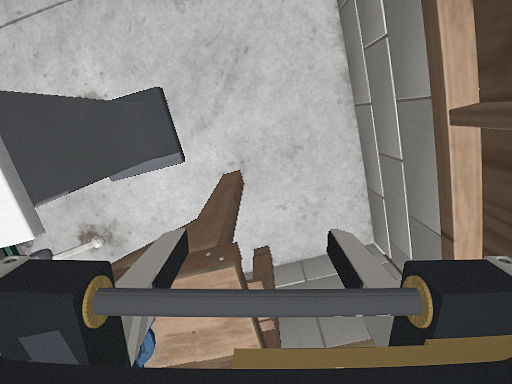

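Both calls were refused because each row needs every key, and this view only shows the floor. I'll resend the moves with full rows.

step_arm --deltas '[{"tx": 0, "ty": -4, "tz": -4, "ax": 0, "ay": 0, "az": 0, "grip": 100}, {"tx": -4, "ty": -8, "tz": -5, "ax": 0, "ay": 0, "az": 0, "grip": 100}, {"tx": -7, "ty": -11, "tz": -5, "ax": 0, "ay": 0, "az": 0, "grip": 100}, {"tx": -10, "ty": -14, "tz": -5, "ax": 0, "ay": 0, "az": 0, "grip": 100}, {"tx": -13, "ty": -17, "tz": -5, "ax": 0, "ay": 0, "az": 0, "grip": 100}, {"tx": -16, "ty": -20, "tz": -5, "ax": 0, "ay": 0, "az": 0, "grip": 100}, {"tx": -19, "ty": -23, "tz": -5, "ax": 0, "ay": 0, "az": 0, "grip": 100}, {"tx": -22, "ty": -26, "tz": -5, "ax": 0, "ay": 0, "az": 0, "grip": 100}, {"tx": -25, "ty": -29, "tz": -4, "ax": 0, "ay": 0, "az": 0, "grip": 100}, {"tx": -28, "ty": -32, "tz": -3, "ax": 0, "ay": 0, "az": 0, "grip": 100}]'

```text
time: 2.33
eef_pos: [312.3, 179.2, 441.6]
tool_rot: [0.001, 0.125, 0.992, 0.001]
contact_force: [1.5, 0.8, -0.5]
grip_width: 92.7
gripper_force: 0.0
```

step_arm --deltas '[{"tx": -3, "ty": -3, "tz": 0, "ax": 0, "ay": 0, "az": 0, "grip": 100}, {"tx": -5, "ty": -6, "tz": 1, "ax": 0, "ay": 0, "az": 0, "grip": 100}, {"tx": -8, "ty": -9, "tz": 2, "ax": 0, "ay": 0, "az": 0, "grip": 100}, {"tx": -11, "ty": -12, "tz": 4, "ax": 0, "ay": 0, "az": 0, "grip": 100}, {"tx": -14, "ty": -14, "tz": 6, "ax": 0, "ay": 0, "az": 4, "grip": 100}, {"tx": -14, "ty": -14, "tz": 8, "ax": 0, "ay": 0, "az": 5, "grip": 100}, {"tx": -14, "ty": -14, "tz": 8, "ax": 0, "ay": 0, "az": 5, "grip": 100}, {"tx": -14, "ty": -14, "tz": 8, "ax": 0, "ay": 0, "az": 5, "grip": 100}]'

```text
time: 3.0
eef_pos: [412.5, 10.6, 360.7]
tool_rot: [-0.001, 0.168, 0.986, -0.0]
contact_force: [0.6, -0.6, 0.7]
grip_width: 93.2
gripper_force: 0.0
```

```bash
cat > ms.py <<'E'
from h import *
import sys
s=observe(); M=T(s); p=grab_frame("wrist"); save(p,sys.argv[1]); print(s["time"],M.round(3)[:3])
print([(a["uv"],a["confidence"],onz(p,a["uv"],0,M)) for a in tip_of(p,"pin_strip")[:1]])
for a in masks_of(p,"pin_strip")[:1]:
    v,u=np.nonzero(a["mask"]); print(a["confidence"],a["rect"])
    for z in (28,14): X=onz(p,np.c_[u,v],z,M)[:,:2]; print(cv2.minAreaRect(X.astype(np.float32)))
E
python3 ms.py w2.png
```

```text
3.0 [[-9.43000e-01  3.32000e-01 -3.00000e-03  4.12517e+02]
 [ 3.32000e-01  9.43000e-01  0.00000e+00  1.06320e+01]
 [ 3.00000e-03 -1.00000e-03 -1.00000e+00  3.60702e+02]]
[([240.3, 195.4], 0.73, array([[423.39829571, -15.6339193 ,   0.        ]]))]
0.7 [239.6, 199.0, 9.1, 66.6]
((421.10894775390625, -15.778543472290039), (10.152579307556152, 82.64408874511719), 71.16840362548828)
((424.8202209472656, -18.174165725708008), (10.60690975189209, 86.34241485595703), 71.16838836669922)
```

View pics/w2.png

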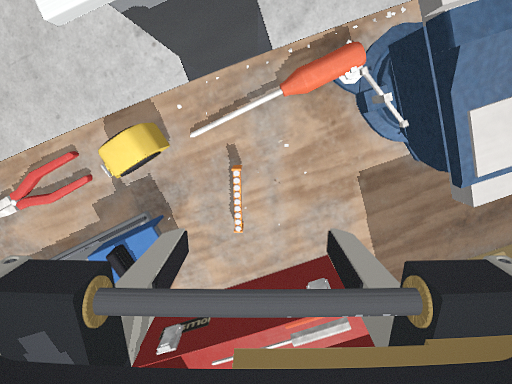

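Strip at (239,199), already in line with the tool. Tool box below, rail at (110,260), vise to the right. Next: check the tool-box clearance and the descent.

```bash
python3 - <<'E'
from h import *
M=T(); p=grab_frame("wrist"); 
for z in (0,60,120,160): print(z,onz(p,[[240,282],[330,257]],z,M).round())
p=grab_frame("top"); print(onz(p,[[95,192],[155,199],[220,198]],0).round(), onz(p,[[222,165]],150).round())
# fingertips at strip z 15.5 => TCP z 201.5
delta([421.5,-16.5,240],(-.9465,.3228)); 
E
```

```text
0 [[548. -61.   0.]
 [552.  72.   0.]]
60 [[511. -44.  60.]
 [514.  67.  60.]]
120 [[474. -26. 120.]
 [477.  61. 120.]]
160 [[450. -15. 160.]
 [452.  57. 160.]]
[[ 562.  159.    0.]
 [ 543.  -11.    0.]
 [ 547. -192.    0.]] [[ 618. -210.  150.]]
shift cm [-1.74 -2.35 12.22]
az -0.43
tilt fix axay [0.03 0.11 0.  ]
```

step_arm --deltas '[{"tx": -1.0, "ty": -1.5, "tz": 3, "ax": 0, "ay": 0, "az": -0.4, "grip": 70}, {"tx": -1.7, "ty": -2.3, "tz": 6.5, "ax": 0, "ay": 0, "az": -0.4, "grip": 55}, {"tx": -1.7, "ty": -2.3, "tz": 9, "ax": 0, "ay": 0, "az": -0.4, "grip": 45}, {"tx": -1.7, "ty": -2.3, "tz": 9, "ax": 0, "ay": 0, "az": -0.4, "grip": 45}, {"tx": -1.7, "ty": -2.3, "tz": 9, "ax": 0, "ay": 0, "az": -0.4, "grip": 45}]'

```text
time: 3.67
eef_pos: [421.1, -16.3, 271.4]
tool_rot: [-0.001, 0.164, 0.986, 0.0]
contact_force: [0.6, -0.2, 0.4]
grip_width: 64.3
gripper_force: 0.0
```

```bash
python3 ms.py w3.png; python3 -c "
from h import *
delta([421.5,-16.5,202])"
```

```text
3.6667 [[-9.46000e-01  3.24000e-01 -2.00000e-03  4.21148e+02]
 [ 3.24000e-01  9.46000e-01  0.00000e+00 -1.62870e+01]
 [ 2.00000e-03 -0.00000e+00 -1.00000e+00  2.71362e+02]]
[([257.2, 207.0], 0.66, array([[ 4.26420460e+02, -1.71712301e+01,  2.84217094e-14]]))]
0.62 [257.1, 208.8, 10.2, 91.9]
((420.2975158691406, -16.822359085083008), (9.999123573303223, 83.26319885253906), 71.21246337890625)
((424.9139404296875, -18.518779754638672), (10.625691413879395, 88.48059844970703), 71.21246337890625)
shift cm [ 0.03 -0.02  7.08]
tilt fix axay [ 0.03  0.16 -0.  ]
```

View pics/w3.png

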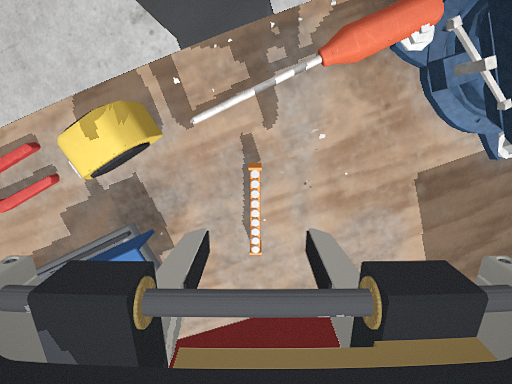

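The strip is centred between the fingers at (256,209) and square to them. I'll descend and grip.

step_arm --deltas '[{"tx": 0, "ty": 0, "tz": 3, "ax": 0, "ay": 0, "az": 0, "grip": 45}, {"tx": 0, "ty": 0, "tz": 5.5, "ax": 0, "ay": 0.1, "az": 0, "grip": 40}, {"tx": 0, "ty": 0, "tz": 6.9, "ax": 0, "ay": 0.1, "az": 0, "grip": 30}, {"tx": 0, "ty": 0, "tz": 6.9, "ax": 0, "ay": 0.1, "az": 0, "grip": 15}, {"tx": 0, "ty": 0, "tz": 6.9, "ax": 0, "ay": 0.1, "az": 0, "grip": 5}, {"tx": 0, "ty": 0, "tz": 6.9, "ax": 0, "ay": 0.1, "az": 0, "grip": 0}, {"tx": 0, "ty": 0, "tz": 6.9, "ax": 0, "ay": 0.1, "az": 0, "grip": 0}, {"tx": 0, "ty": 0, "tz": 6.9, "ax": 0, "ay": 0.1, "az": 0, "grip": 0}]' --newtons 40

```text
time: 4.48
eef_pos: [421.7, -16.7, 203.4]
tool_rot: [0.001, 0.165, 0.986, 0.0]
contact_force: [-0.9, 0.9, 10.0]
grip_width: 10.9
gripper_force: 39.8
```

step_arm --deltas '[{"tx": 0, "ty": 0, "tz": -2, "ax": 0, "ay": 0, "az": 0, "grip": 0}, {"tx": 0, "ty": 0, "tz": -6, "ax": 0, "ay": 0, "az": 0, "grip": 0}, {"tx": 0, "ty": 0, "tz": -10, "ax": 0, "ay": 0, "az": 0, "grip": 0}, {"tx": 0, "ty": 0, "tz": -12, "ax": 0, "ay": 0, "az": 7, "grip": 0}, {"tx": -1, "ty": -3, "tz": -12, "ax": 0, "ay": 0, "az": 14, "grip": 0}, {"tx": -2, "ty": -6, "tz": -12, "ax": 0, "ay": 0, "az": 21, "grip": 0}, {"tx": -4, "ty": -9, "tz": -12, "ax": 0, "ay": 0, "az": 28, "grip": 0}, {"tx": -5, "ty": -12, "tz": -12, "ax": 0, "ay": 0, "az": 35, "grip": 0}, {"tx": -7, "ty": -15, "tz": -12, "ax": 0, "ay": 0, "az": 42, "grip": 0}, {"tx": -8, "ty": -18, "tz": -12, "ax": 0, "ay": 0, "az": 49, "grip": 0}]'

```text
time: 5.32
eef_pos: [438.9, -214.9, 323.0]
tool_rot: [0.0, 0.562, 0.827, -0.0]
contact_force: [-0.3, 0.7, -0.6]
grip_width: 10.3
gripper_force: 39.7
```

```bash
python3 -c "
from h import *
print(observe()['contact_force'],observe()['grip_width']);delta([455,-300,320],(-.118,.993))"
```

```text
[-0.34678885  0.74245645 -0.58872638] 10.323475186459145
shift cm [-8.5  -1.65  0.31]
az 14.9
tilt fix axay [ 0.01  0.04 -0.  ]
```

step_arm --deltas '[{"tx": -3, "ty": -0.6, "tz": 0, "ax": 0, "ay": 0, "az": 7, "grip": 0}, {"tx": -6, "ty": -1.2, "tz": 0, "ax": 0, "ay": 0, "az": 12, "grip": 0}, {"tx": -8.5, "ty": -1.6, "tz": 0, "ax": 0, "ay": 0, "az": 14.9, "grip": 0}, {"tx": -8.5, "ty": -1.6, "tz": 0, "ax": 0, "ay": 0, "az": 14.9, "grip": 0}, {"tx": -8.5, "ty": -1.6, "tz": 0, "ax": 0, "ay": 0, "az": 14.9, "grip": 0}]'

```text
time: 5.73
eef_pos: [455.3, -298.4, 322.3]
tool_rot: [-0.001, 0.662, 0.749, -0.0]
contact_force: [0.8, 0.4, -1.3]
grip_width: 10.2
gripper_force: 39.7
```

```bash
cat > mm.py <<'E'
from h import *
import sys
s=observe(); M=T(s); p=grab_frame("wrist"); save(p,sys.argv[1]); print(s["time"],M.round(3)[:3])
for th,z in (("magazine",0),("channel_mid",20),("lip_nominal",30),("follower_nominal",44),("shoulder_nominal",44),("rail_tab",81)):
    for a in tip_of(p,th)[:1]: print(th,np.round(a["uv"]),round(a["confidence"],2),onz(p,a["uv"],z,M).round(1))
E
python3 mm.py w4.png
```

```text
5.7333 [[-1.23000e-01  9.92000e-01 -1.00000e-03  4.55332e+02]
 [ 9.92000e-01  1.23000e-01  0.00000e+00 -2.98410e+02]
 [ 0.00000e+00 -1.00000e-03 -1.00000e+00  3.22291e+02]]
magazine [257. 166.] 0.79 [[ 452.6 -271.9    0. ]]
channel_mid [258. 230.] 0.69 [[ 461.5 -339.5   20. ]]
lip_nominal [253. 212.] 0.86 [[ 453.2 -315.2   30. ]]
follower_nominal [253. 152.] 0.79 [[ 446.2 -251.7   44. ]]
shoulder_nominal [254. 130.] 0.66 [[ 444.6 -230.8   44. ]]
rail_tab [256. 165.] 0.64 [[ 449.9 -256.7   81. ]]
```

View pics/w4.png

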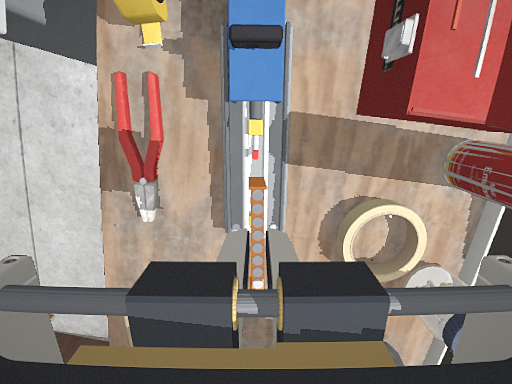

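The strip is held at columns 247–267, rows 180–290, and points along the channel. The red follower is at (255,154), the shoulders at (256,128) and the rail edge at row 100.

```bash
python3 - <<'E'
import cv2
i=cv2.imread("pics/w4.png"); c=cv2.resize(i[95:245,205:305],None,fx=4,fy=4,interpolation=cv2.INTER_CUBIC); cv2.imwrite("pics/c4.png",c)
import numpy as np
h=cv2.cvtColor(i,cv2.COLOR_BGR2HSV); roi=np.zeros(h.shape[:2],bool); roi[100:175,215:300]=1
for n,lo,hi in (("yel",24,33),("red",0,6),("blue",105,118)):
    m=(h[...,0]>=lo)&(h[...,0]<=hi)&(h[...,1]>130)&(h[...,2]>70)&(roi if n!="blue" else np.s_[:])
    if n=="blue": m[:,:210]=0;m[:,310:]=0;m[150:]=0
    v,u=np.nonzero(m); print(n,len(u),u.min() if len(u) else 0,u.max() if len(u) else 0,v.min() if len(u) else 0,v.max() if len(u) else 0)
    if n=="blue":
        for r in (50,60,70,80,90,98): q=np.nonzero(m[r])[0]; print(r,q.min(),q.max())
E
```

```text
yel 136 249 262 120 134
red 44 253 257 150 158Traceback (most recent call last):
  File "<stdin>", line 6, in <module>
TypeError: unsupported operand type(s) for &: 'bool' and 'slice'
```

View pics/c4.png

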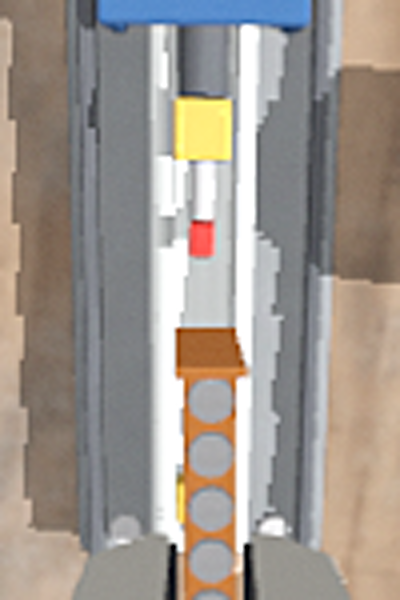

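The crop shows the shoulders at px cols 249–263 with their front edge at row 135. The follower's front top edge is at row 159, and the lip is visible to the left of the strip at rows 215–225. I'll compute the positions.

```bash
cat > c.py <<'E'
from h import *
i=cv2.imread("pics/w4.png"); h=cv2.cvtColor(i,cv2.COLOR_BGR2HSV)
p=grab_frame("wrist"); M=T()
A=[]
for r in (60,70,80,90,97):
    q=np.nonzero((h[r,215:305,0]>100)&(h[r,215:305,0]<120)&(h[r,215:305,1]>120)&(h[r,215:305,2]>90))[0]+215
    X=onz(p,[[q.min(),r],[q.max()+1,r]],55,M); A.append(X.mean(0)); print(r,q.min(),q.max(),"width",np.linalg.norm(X[1]-X[0]).round(1),X.mean(0).round(1))
for r in (30,36,42):
    q=np.nonzero(h[r,215:305,2]<60)[0]+215; print("tab",r,q.min(),q.max(), onz(p,[[(q.min()+q.max()+1)/2,r]],81,M).round(1))
for n,uv,z in (("should",[[249.,135],[263,135]],44),("follower",[[252.5,159],[258.5,159]],44),("lip", [[250.,215],[250,226]],30)):
    X=onz(p,uv,z,M); print(n,X.round(1),X.mean(0).round(1))
# strip top end
for z in (145,147,149): X=onz(p,[[251.5,189],[264.5,189],[252.,212],[263.5,212]],z,M); print(z,X.round(1).tolist(), X.mean(0).round(1), np.linalg.norm(X[0]-X[1]))
cols=[]
for r in range(190,240,6):
    q=np.nonzero((h[r,240:275,0]<18)&(h[r,240:275,1]>140))[0]+240; X=onz(p,[[q.min(),r],[q.max()+1,r]],147,M); print(r,q.min(),q.max(),X.mean(0).round(1),end=' ')
E
python3 c.py
```

```text
60 229 282 width 44.8 [ 439.6 -172.6   55. ]
70 229 282 width 45.2 [ 440.5 -180.3   55. ]
80 229 282 width 45.5 [ 441.5 -188.1   55. ]
90 229 281 width 45.1 [ 442.1 -196.1   55. ]
97 229 281 width 45.3 [ 442.8 -201.8   55. ]
tab 30 230 282 [[ 438.2 -157.1   81. ]]
tab 36 229 285 [[ 439.4 -161.    81. ]]
tab 42 227 285 [[ 439.1 -165.1   81. ]]
should [[ 440.8 -235.    44. ]
 [ 453.6 -233.4   44. ]] [ 447.2 -234.2   44. ]
follower [[ 446.6 -256.7   44. ]
 [ 452.3 -256.    44. ]] [ 449.5 -256.4   44. ]
lip [[ 451.1 -318.1   30. ]
 [ 452.6 -330.6   30. ]] [ 451.9 -324.4   30. ]
145 [[448.2, -259.1, 145.0], [455.8, -258.2, 145.0], [450.2, -273.5, 145.0], [457.1, -272.6, 145.0]] [ 452.8 -265.8  145. ] 7.716104278619617
147 [[448.1, -258.6, 147.0], [455.7, -257.6, 147.0], [450.1, -272.8, 147.0], [457.0, -271.9, 147.0]] [ 452.7 -265.2  147. ] 7.617798313190548
149 [[448.1, -258.1, 149.0], [455.6, -257.1, 149.0], [450.1, -272.0, 149.0], [456.9, -271.2, 149.0]] [ 452.7 -264.6  149. ] 7.519492347761479
190 251 263 [ 451.7 -258.8  147. ] 196 251 251 [ 448.7 -262.8  147. ] 202 251 263 [ 452.6 -266.1  147. ] 208 251 251 [ 449.5 -270.3  147. ] 214 251 263 [ 453.6 -273.6  147. ] 220 251 251 [ 450.5 -277.9  147. ] 226 251 263 [ 454.6 -281.3  147. ] Traceback (most recent call last):
  File "c.py", line 16, in <module>
    q=np.nonzero((h[r,240:275,0]<18)&(h[r,240:275,1]>140))[0]+240; X=onz(p,[[q.min(),r],[q.max()+1,r]],147,M); print(r,q.min(),q.max(),X.mean(0).round(1),end=' ')
                                                                             ~~~~~^^
    return umr_minimum(a, axis, None, out, keepdims, initial, where)
ValueError: zero-size array to reduction operation minimum which has no identity
```

```bash
python3 - <<'E'
from h import *
p=grab_frame("wrist"); M=T()
print(onz(p,[[249,177],[264,177]],119,M).round(1), onz(p,[[251.3,187.5],[266.3,187.5]],147,M).round(1))
delta([455,-304.5,242],(-.117,.993))
E
```

```text
[[ 445.7 -258.   119. ]
 [ 455.9 -256.7  119. ]] [[ 447.9 -257.8  147. ]
 [ 456.6 -256.7  147. ]]
shift cm [-0.7  -0.14  7.99]
az 0.45
tilt fix axay [-0.09 -0.04  0.  ]
```

step_arm --deltas '[{"tx": -0.3, "ty": -0.1, "tz": 2.5, "ax": 0, "ay": 0, "az": 0.4, "grip": 0}, {"tx": -0.7, "ty": -0.18, "tz": 5, "ax": 0, "ay": 0, "az": 0.4, "grip": 0}, {"tx": -0.7, "ty": -0.18, "tz": 7, "ax": 0, "ay": 0, "az": 0.4, "grip": 0}, {"tx": -0.7, "ty": -0.18, "tz": 7.9, "ax": 0, "ay": 0, "az": 0.4, "grip": 0}, {"tx": -0.7, "ty": -0.18, "tz": 7.9, "ax": 0, "ay": 0, "az": 0.4, "grip": 0}, {"tx": -0.7, "ty": -0.18, "tz": 7.9, "ax": 0, "ay": 0, "az": 0.4, "grip": 0}]'

```text
time: 6.68
eef_pos: [454.7, -304.9, 243.2]
tool_rot: [-0.001, 0.664, 0.747, -0.0]
contact_force: [0.0, -0.1, -1.2]
grip_width: 10.8
gripper_force: 39.7
```

```bash
python3 - <<'E'
from h import *
s=observe(); M=T(s); p=grab_frame("wrist"); save(p,"w5.png"); print(s["time"],M.round(3)[:3],s["contact_force"])
i=cv2.imread("pics/w5.png"); cv2.imwrite("pics/c5.png",cv2.resize(i[60:210,190:320],None,fx=4,fy=4,interpolation=cv2.INTER_CUBIC))
E
```

```text
6.6833 [[-1.17000e-01  9.93000e-01 -2.00000e-03  4.54728e+02]
 [ 9.93000e-01  1.17000e-01  1.00000e-03 -3.04908e+02]
 [ 1.00000e-03 -2.00000e-03 -1.00000e+00  2.43214e+02]] [ 0.00782142 -0.11682672 -1.24312859]
```

View pics/c5.png

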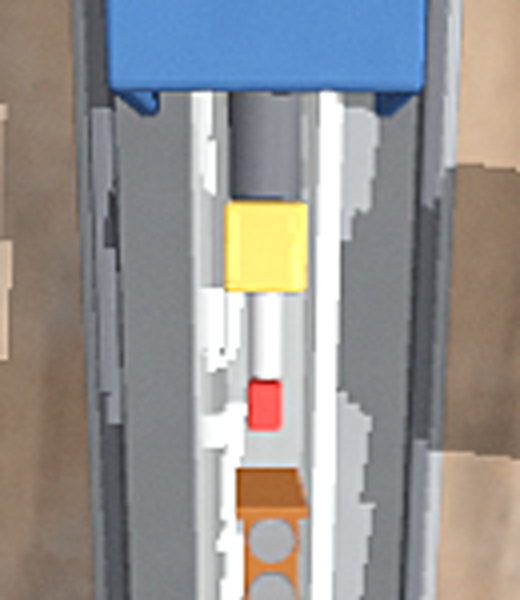

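The strip is in line with the channel: its end is centred at crop col 269, against 266 for the shoulders and follower. It sits about 6 mm short of the follower. Next: lower to about 36 mm, then feel forward.

step_arm --deltas '[{"tx": 0, "ty": -0.03, "tz": 0.2, "ax": 0, "ay": 0, "az": 0, "grip": 0}, {"tx": 0, "ty": -0.03, "tz": 0.4, "ax": -0.1, "ay": 0, "az": 0, "grip": 0}, {"tx": 0, "ty": -0.03, "tz": 0.4, "ax": -0.1, "ay": 0, "az": 0, "grip": 0}, {"tx": 0.1, "ty": -0.03, "tz": 0.4, "ax": -0.1, "ay": 0, "az": 0, "grip": 0}, {"tx": 0.2, "ty": -0.03, "tz": 0.4, "ax": -0.1, "ay": 0, "az": 0, "grip": 0}, {"tx": 0.3, "ty": -0.03, "tz": 0.4, "ax": -0.1, "ay": 0, "az": 0, "grip": 0}, {"tx": 0.3, "ty": -0.03, "tz": 0.4, "ax": -0.1, "ay": 0, "az": 0, "grip": 0}]'

```text
time: 7.32
eef_pos: [453.8, -301.7, 238.9]
tool_rot: [-0.0, 0.664, 0.747, 0.0]
contact_force: [-0.4, 0.8, -1.1]
grip_width: 11.0
gripper_force: 39.7
```

step_arm --deltas '[{"tx": 0.1, "ty": 0, "tz": 0, "ax": 0, "ay": 0, "az": 0, "grip": 0}, {"tx": 0.1, "ty": 0, "tz": 0, "ax": 0, "ay": 0, "az": 0, "grip": 0}]'

```text
time: 7.48
eef_pos: [453.7, -300.8, 238.8]
tool_rot: [-0.0, 0.664, 0.747, 0.0]
contact_force: [0.2, 0.6, -1.0]
grip_width: 10.6
gripper_force: 39.7
```

step_arm --deltas '[{"tx": 0.1, "ty": 0, "tz": 0, "ax": 0, "ay": 0, "az": 0, "grip": 0}, {"tx": 0.1, "ty": 0, "tz": 0, "ax": 0, "ay": 0, "az": 0, "grip": 0}]'

```text
time: 7.65
eef_pos: [453.6, -299.8, 238.8]
tool_rot: [-0.0, 0.664, 0.747, 0.0]
contact_force: [-0.1, -0.0, -0.2]
grip_width: 10.3
gripper_force: 39.7
```

step_arm --deltas '[{"tx": 0.1, "ty": 0, "tz": 0, "ax": 0, "ay": 0, "az": 0, "grip": 0}, {"tx": 0.1, "ty": 0, "tz": 0, "ax": 0, "ay": 0, "az": 0, "grip": 0}]'

```text
time: 7.82
eef_pos: [453.5, -298.9, 238.8]
tool_rot: [-0.0, 0.664, 0.747, 0.0]
contact_force: [0.3, -0.3, -1.6]
grip_width: 10.7
gripper_force: 39.7
```

step_arm --deltas '[{"tx": 0.1, "ty": 0, "tz": 0, "ax": 0, "ay": 0, "az": 0, "grip": 0}, {"tx": 0.1, "ty": 0, "tz": 0, "ax": 0, "ay": 0, "az": 0, "grip": 0}]'

```text
time: 7.98
eef_pos: [453.4, -298.0, 238.9]
tool_rot: [0.0, 0.664, 0.747, 0.0]
contact_force: [0.5, -1.1, -1.3]
grip_width: 10.5
gripper_force: 39.8
```

step_arm --deltas '[{"tx": 0.1, "ty": 0, "tz": 0, "ax": 0, "ay": 0, "az": 0, "grip": 0}, {"tx": 0.1, "ty": 0, "tz": 0, "ax": 0, "ay": 0, "az": 0, "grip": 0}]'

```text
time: 8.15
eef_pos: [453.3, -297.1, 239.0]
tool_rot: [0.0, 0.664, 0.747, 0.0]
contact_force: [-0.0, -2.4, -0.6]
grip_width: 10.4
gripper_force: 39.8
```

Contact was at about y = -298. I'll push on slowly.

step_arm --deltas '[{"tx": 0.1, "ty": 0, "tz": 0, "ax": 0, "ay": 0, "az": 0, "grip": 0}, {"tx": 0.2, "ty": 0, "tz": 0, "ax": 0, "ay": 0, "az": 0, "grip": 0}, {"tx": 0.2, "ty": 0, "tz": 0, "ax": 0, "ay": 0, "az": 0, "grip": 0}]'

```text
time: 8.4
eef_pos: [453.1, -295.0, 239.0]
tool_rot: [0.0, 0.664, 0.747, 0.0]
contact_force: [0.2, -4.3, -0.0]
grip_width: 10.4
gripper_force: 39.8
```

step_arm --deltas '[{"tx": 0.1, "ty": 0, "tz": 0, "ax": 0, "ay": 0, "az": 0, "grip": 0}, {"tx": 0.2, "ty": 0, "tz": 0, "ax": 0, "ay": 0, "az": 0, "grip": 0}, {"tx": 0.3, "ty": 0, "tz": 0, "ax": 0, "ay": 0, "az": 0, "grip": 0}, {"tx": 0.4, "ty": 0, "tz": 0, "ax": 0, "ay": 0, "az": 0, "grip": 0}, {"tx": 0.5, "ty": 0, "tz": 0, "ax": 0, "ay": 0, "az": 0, "grip": 0}, {"tx": 0.5, "ty": 0, "tz": 0, "ax": 0, "ay": 0, "az": 0, "grip": 0}, {"tx": 0.5, "ty": 0, "tz": 0, "ax": 0, "ay": 0, "az": 0, "grip": 0}]'

```text
time: 8.98
eef_pos: [452.5, -290.1, 239.0]
tool_rot: [0.0, 0.664, 0.747, 0.0]
contact_force: [0.5, -6.5, -0.5]
grip_width: 10.7
gripper_force: 39.8
```

step_arm --deltas '[{"tx": 0.1, "ty": 0, "tz": 0, "ax": 0, "ay": 0, "az": 0, "grip": 0}, {"tx": 0.2, "ty": 0, "tz": 0, "ax": 0, "ay": 0, "az": 0, "grip": 0}, {"tx": 0.3, "ty": 0, "tz": 0, "ax": 0, "ay": 0, "az": 0, "grip": 0}, {"tx": 0.4, "ty": 0, "tz": 0, "ax": 0, "ay": 0, "az": 0, "grip": 0}, {"tx": 0.5, "ty": 0, "tz": 0, "ax": 0, "ay": 0, "az": 0, "grip": 0}, {"tx": 0.5, "ty": 0, "tz": 0, "ax": 0, "ay": 0, "az": 0, "grip": 0}, {"tx": 0.5, "ty": 0, "tz": 0, "ax": 0, "ay": 0, "az": 0, "grip": 0}]'

```text
time: 9.57
eef_pos: [452.0, -285.3, 239.1]
tool_rot: [0.0, 0.664, 0.747, 0.0]
contact_force: [0.5, -6.9, 0.2]
grip_width: 10.7
gripper_force: 39.8
```

step_arm --deltas '[{"tx": 0.1, "ty": 0, "tz": 0, "ax": 0, "ay": 0, "az": 0, "grip": 0}, {"tx": 0.2, "ty": 0, "tz": 0, "ax": 0, "ay": 0, "az": 0, "grip": 0}, {"tx": 0.3, "ty": 0, "tz": 0, "ax": 0, "ay": 0, "az": 0, "grip": 0}, {"tx": 0.4, "ty": 0, "tz": 0, "ax": 0, "ay": 0, "az": 0, "grip": 0}, {"tx": 0.5, "ty": 0, "tz": 0, "ax": 0, "ay": 0, "az": 0, "grip": 0}, {"tx": 0.5, "ty": 0, "tz": 0, "ax": 0, "ay": 0, "az": 0, "grip": 0}]'

```text
time: 10.07
eef_pos: [451.5, -280.5, 239.2]
tool_rot: [0.001, 0.664, 0.747, 0.0]
contact_force: [0.3, -8.4, -0.7]
grip_width: 10.4
gripper_force: 39.8
```

step_arm --deltas '[{"tx": 0.1, "ty": 0, "tz": 0, "ax": 0, "ay": 0, "az": 0, "grip": 0}, {"tx": 0.2, "ty": 0, "tz": 0, "ax": 0, "ay": 0, "az": 0, "grip": 0}, {"tx": 0.26, "ty": 0, "tz": 0, "ax": 0, "ay": 0, "az": 0, "grip": 0}, {"tx": 0.26, "ty": 0, "tz": 0, "ax": 0, "ay": 0, "az": 0, "grip": 0}, {"tx": 0.26, "ty": 0, "tz": 0, "ax": 0, "ay": 0, "az": 0, "grip": 0}]'

```text
time: 10.48
eef_pos: [451.2, -278.1, 239.2]
tool_rot: [0.001, 0.664, 0.747, 0.0]
contact_force: [0.0, -8.7, 0.8]
grip_width: 10.8
gripper_force: 39.8
```

```bash
python3 - <<'E'
from h import *
s=observe(); M=T(s); p=grab_frame("wrist"); save(p,"w6.png"); print(s["time"],M.round(3)[:3],s["contact_force"])
i=cv2.imread("pics/w6.png"); cv2.imwrite("pics/c6.png",cv2.resize(i[90:260,190:320],None,fx=3.5,fy=3.5,interpolation=cv2.INTER_CUBIC))
E
```

```text
10.4833 [[-1.17000e-01  9.93000e-01  1.00000e-03  4.51197e+02]
 [ 9.93000e-01  1.17000e-01 -1.00000e-03 -2.78075e+02]
 [-1.00000e-03  1.00000e-03 -1.00000e+00  2.39230e+02]] [ 0.04349957 -8.69203266  0.79031183]
```

View pics/c6.png

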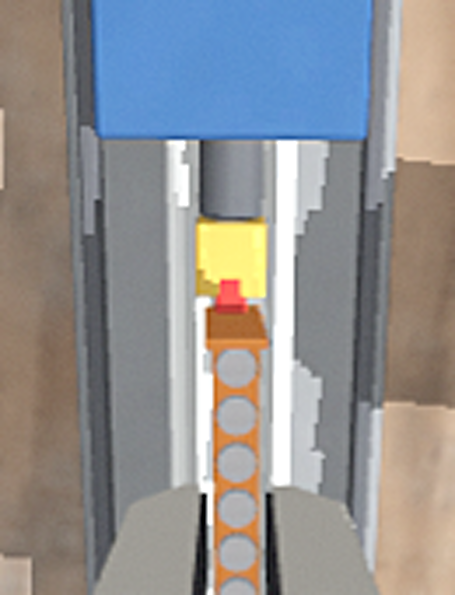

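The end is about 2 mm short of the shoulders, mid-window, and about 0.6 mm to the right. I'll correct sideways and lower gently.

step_arm --deltas '[{"tx": 0, "ty": -0.05, "tz": 0, "ax": 0, "ay": 0, "az": 0, "grip": 0}, {"tx": 0, "ty": -0.05, "tz": 0.1, "ax": 0.1, "ay": 0, "az": 0, "grip": 0}, {"tx": 0, "ty": -0.05, "tz": 0.2, "ax": 0.1, "ay": 0, "az": 0, "grip": 0}, {"tx": 0, "ty": -0.05, "tz": 0.3, "ax": 0.1, "ay": 0, "az": 0, "grip": 0}, {"tx": 0, "ty": -0.05, "tz": 0.4, "ax": 0.1, "ay": 0, "az": 0, "grip": 0}]'

```text
time: 10.95
eef_pos: [451.0, -278.3, 235.6]
tool_rot: [0.001, 0.664, 0.747, -0.0]
contact_force: [-0.0, -8.3, 3.8]
grip_width: 10.1
gripper_force: 39.8
```

step_arm --deltas '[{"tx": 0, "ty": 0, "tz": 0.1, "ax": 0, "ay": 0, "az": 0, "grip": 0}, {"tx": 0, "ty": 0, "tz": 0.2, "ax": 0, "ay": 0, "az": 0, "grip": 0}, {"tx": 0, "ty": 0, "tz": 0.2, "ax": 0, "ay": 0, "az": 0, "grip": 0}]'

```text
time: 11.2
eef_pos: [451.0, -278.3, 233.5]
tool_rot: [0.001, 0.664, 0.747, -0.0]
contact_force: [1.3, -8.9, 2.6]
grip_width: 10.8
gripper_force: 39.8
```

step_arm --deltas '[{"tx": 0, "ty": 0, "tz": 0.1, "ax": 0, "ay": 0, "az": 0, "grip": 0}, {"tx": 0, "ty": 0, "tz": 0.1, "ax": 0, "ay": 0, "az": 0, "grip": 0}]'

```text
time: 11.37
eef_pos: [451.0, -278.3, 232.5]
tool_rot: [0.001, 0.664, 0.747, -0.0]
contact_force: [1.8, -8.5, 3.0]
grip_width: 10.4
gripper_force: 39.8
```

step_arm --deltas '[{"tx": 0, "ty": 0, "tz": 0.1, "ax": 0, "ay": 0, "az": 0, "grip": 0}, {"tx": 0, "ty": 0, "tz": 0.1, "ax": 0, "ay": 0, "az": 0, "grip": 0}]'

```text
time: 11.53
eef_pos: [451.0, -278.3, 231.5]
tool_rot: [0.001, 0.664, 0.747, -0.0]
contact_force: [1.4, -8.4, 3.1]
grip_width: 10.1
gripper_force: 39.8
```

Past the lip top, with no step in force. I'll continue, easing sideways a little.

step_arm --deltas '[{"tx": 0, "ty": 0.03, "tz": 0.1, "ax": 0, "ay": 0, "az": 0, "grip": 0}, {"tx": 0, "ty": 0.03, "tz": 0.2, "ax": 0, "ay": 0, "az": 0, "grip": 0}, {"tx": 0, "ty": 0.03, "tz": 0.2, "ax": 0, "ay": 0, "az": 0, "grip": 0}]'

```text
time: 11.78
eef_pos: [451.3, -278.2, 229.5]
tool_rot: [0.001, 0.664, 0.747, -0.0]
contact_force: [1.6, -9.6, 2.7]
grip_width: 10.3
gripper_force: 39.8
```

step_arm --deltas '[{"tx": 0, "ty": 0, "tz": 0.1, "ax": 0, "ay": 0, "az": 0, "grip": 0}, {"tx": 0, "ty": 0, "tz": 0.2, "ax": 0, "ay": 0, "az": 0, "grip": 0}, {"tx": 0, "ty": 0, "tz": 0.2, "ax": 0, "ay": 0, "az": 0, "grip": 0}]'

```text
time: 12.03
eef_pos: [451.3, -278.2, 227.5]
tool_rot: [0.001, 0.664, 0.747, -0.0]
contact_force: [1.4, -8.5, 2.6]
grip_width: 10.5
gripper_force: 39.8
```

step_arm --deltas '[{"tx": 0, "ty": 0, "tz": 0.1, "ax": 0, "ay": 0, "az": 0, "grip": 0}, {"tx": 0, "ty": 0, "tz": 0.2, "ax": 0, "ay": 0, "az": 0, "grip": 0}, {"tx": 0, "ty": 0, "tz": 0.2, "ax": 0, "ay": 0, "az": 0, "grip": 0}]'

```text
time: 12.28
eef_pos: [451.3, -278.2, 225.5]
tool_rot: [0.001, 0.664, 0.747, -0.0]
contact_force: [0.8, -9.2, 1.7]
grip_width: 10.8
gripper_force: 39.8
```

step_arm --deltas '[{"tx": 0, "ty": 0, "tz": 0.05, "ax": 0, "ay": 0, "az": 0, "grip": 0}, {"tx": 0, "ty": 0, "tz": 0.1, "ax": 0, "ay": 0, "az": 0, "grip": 0}, {"tx": 0, "ty": 0, "tz": 0.1, "ax": 0, "ay": 0, "az": 0, "grip": 0}]'

```text
time: 12.53
eef_pos: [451.3, -278.2, 224.5]
tool_rot: [0.001, 0.664, 0.747, -0.0]
contact_force: [1.9, -8.2, 2.0]
grip_width: 10.8
gripper_force: 39.8
```

step_arm --deltas '[{"tx": 0, "ty": 0, "tz": 0.05, "ax": 0, "ay": 0, "az": 0, "grip": 0}, {"tx": 0, "ty": 0, "tz": 0.05, "ax": 0, "ay": 0, "az": 0, "grip": 0}]'

```text
time: 12.7
eef_pos: [451.3, -278.3, 224.1]
tool_rot: [0.001, 0.664, 0.747, -0.0]
contact_force: [0.5, -7.9, 3.2]
grip_width: 10.4
gripper_force: 39.8
```

step_arm --deltas '[{"tx": 0, "ty": 0, "tz": 0.04, "ax": 0, "ay": 0, "az": 0, "grip": 0}, {"tx": 0, "ty": 0, "tz": 0.04, "ax": 0, "ay": 0, "az": 0, "grip": 0}]'

```text
time: 12.87
eef_pos: [451.3, -278.3, 223.7]
tool_rot: [0.001, 0.664, 0.747, -0.0]
contact_force: [1.3, -9.1, 3.6]
grip_width: 10.7
gripper_force: 39.8
```

step_arm --deltas '[{"tx": 0, "ty": 0, "tz": 0.03, "ax": 0, "ay": 0, "az": 0, "grip": 0}, {"tx": 0, "ty": 0, "tz": 0.03, "ax": 0, "ay": 0, "az": 0, "grip": 0}]'

```text
time: 13.03
eef_pos: [451.3, -278.2, 223.5]
tool_rot: [0.001, 0.664, 0.747, -0.0]
contact_force: [0.2, -8.3, 5.2]
grip_width: 10.7
gripper_force: 39.8
```

The floor is just touched. I'll ease the strip back to the lip before releasing.

step_arm --deltas '[{"tx": -0.1, "ty": 0, "tz": 0, "ax": 0, "ay": 0, "az": 0, "grip": 0}, {"tx": -0.15, "ty": 0, "tz": 0, "ax": 0, "ay": 0, "az": 0, "grip": 0}, {"tx": -0.15, "ty": 0, "tz": 0, "ax": 0, "ay": 0, "az": 0, "grip": 0}]'

```text
time: 13.28
eef_pos: [451.5, -279.6, 223.5]
tool_rot: [0.001, 0.664, 0.747, -0.0]
contact_force: [0.5, -6.2, 5.1]
grip_width: 10.6
gripper_force: 39.8
```

step_arm --deltas '[{"tx": -0.05, "ty": 0, "tz": 0, "ax": 0, "ay": 0, "az": 0, "grip": 0}, {"tx": -0.05, "ty": 0, "tz": 0, "ax": 0, "ay": 0, "az": 0, "grip": 0}]'

```text
time: 13.45
eef_pos: [451.5, -279.9, 223.5]
tool_rot: [0.001, 0.664, 0.747, -0.0]
contact_force: [0.8, -3.8, 5.7]
grip_width: 10.4
gripper_force: 39.8
```

step_arm --deltas '[{"tx": -0.02, "ty": 0, "tz": 0, "ax": 0, "ay": 0, "az": 0, "grip": 15}, {"tx": -0.02, "ty": 0, "tz": 0, "ax": 0, "ay": 0, "az": 0, "grip": 25}, {"tx": -0.02, "ty": 0, "tz": 0, "ax": 0, "ay": 0, "az": 0, "grip": 35}, {"tx": -0.02, "ty": 0, "tz": 0, "ax": 0, "ay": 0, "az": 0, "grip": 35}, {"tx": -0.02, "ty": 0, "tz": 0, "ax": 0, "ay": 0, "az": 0, "grip": 35}, {"tx": -0.02, "ty": 0, "tz": -2, "ax": 0, "ay": 0, "az": 0, "grip": 35}, {"tx": -0.02, "ty": 0, "tz": -5, "ax": 0, "ay": 0, "az": 0, "grip": 35}, {"tx": -0.02, "ty": 0, "tz": -8, "ax": 0, "ay": 0, "az": 0, "grip": 35}, {"tx": -0.02, "ty": 0, "tz": -10, "ax": 0, "ay": 0, "az": 0, "grip": 35}, {"tx": -0.02, "ty": 0, "tz": -10, "ax": 0, "ay": 0, "az": 0, "grip": 35}]'

```text
time: 14.28
eef_pos: [451.8, -280.1, 326.4]
tool_rot: [0.002, 0.664, 0.747, -0.0]
contact_force: [-0.1, 0.6, 0.5]
grip_width: 32.7
gripper_force: 0.0
```

```bash
python3 - <<'E'
from h import *
s=observe(); M=T(s); p=grab_frame("wrist"); save(p,"w7.png"); print(s["time"],M.round(3)[:3],s["contact_force"])
for n in ("pin_strip",):
  for a in masks_of(p,n)[:1]:
    v,u=np.nonzero(a["mask"]); print(a["confidence"],a["rect"])
    X=onz(p,np.c_[u,v],48,M)[:,:2]; print(cv2.minAreaRect(X.astype(np.float32)))
for a in tip_of(p,"rail_tab")[:1]: print(a, onz(p,a["uv"],68,M))
i=cv2.imread("pics/w7.png"); cv2.imwrite("pics/c7.png",cv2.resize(i[0:260,160:360],None,fx=2.3,fy=2.3,interpolation=cv2.INTER_CUBIC))
E
```

```text
14.2833 [[-1.17000e-01  9.93000e-01  3.00000e-03  4.51801e+02]
 [ 9.93000e-01  1.17000e-01 -3.00000e-03 -2.80116e+02]
 [-3.00000e-03  3.00000e-03 -1.00000e+00  3.26445e+02]] [-0.06456151  0.58809015  0.51981949]
0.86 [256.8, 194.6, 9.2, 78.8]
((452.4818420410156, -278.19671630859375), (9.246060371398926, 82.40589904785156), 6.942321300506592)
{'uv': [255.2, 60.0], 'confidence': 0.57} [[ 437.54486966 -157.97055062   68.        ]]
```

View pics/c7.png

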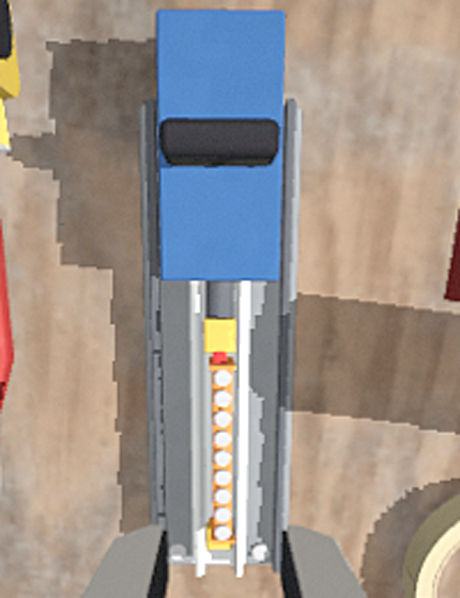

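The strip lies flat between the yellow lip at the bottom and the red follower, in line with the channel. The rail is open, with the tab at crop (220,142). Next: turn the gripper 90° and straddle the tab.

step_arm --deltas '[{"tx": 2, "ty": 0, "tz": 0, "ax": 0, "ay": 0, "az": -7, "grip": 40}, {"tx": 4, "ty": 0, "tz": 0, "ax": 0, "ay": 0, "az": -14, "grip": 40}, {"tx": 6, "ty": 0, "tz": 0, "ax": 0, "ay": 0, "az": -21, "grip": 40}, {"tx": 8, "ty": 0, "tz": 0, "ax": 0, "ay": 0, "az": -28, "grip": 40}, {"tx": 10, "ty": 0.1, "tz": 0, "ax": 0, "ay": 0, "az": -35, "grip": 40}, {"tx": 12, "ty": 0.1, "tz": 0, "ax": 0, "ay": 0, "az": -42, "grip": 40}, {"tx": 12.3, "ty": 0.1, "tz": 0, "ax": 0, "ay": 0, "az": -49, "grip": 40}, {"tx": 12.3, "ty": 0.1, "tz": 0, "ax": 0, "ay": 0, "az": -56, "grip": 40}, {"tx": 12.3, "ty": 0.1, "tz": 0, "ax": 0, "ay": 0, "az": -63, "grip": 40}, {"tx": 12.3, "ty": 0.1, "tz": 0, "ax": 0, "ay": 0, "az": -70, "grip": 40}]'

```text
time: 15.27
eef_pos: [437.5, -157.2, 321.3]
tool_rot: [-0.002, 0.112, 0.994, 0.001]
contact_force: [-0.3, -0.6, 0.2]
grip_width: 37.1
gripper_force: 0.0
```

step_arm --deltas '[{"tx": 0, "ty": 0, "tz": 0, "ax": 0, "ay": 0, "az": -7, "grip": 40}, {"tx": 0, "ty": 0, "tz": 0, "ax": 0, "ay": 0, "az": -14, "grip": 40}, {"tx": 0, "ty": 0, "tz": 0, "ax": 0, "ay": 0, "az": -20, "grip": 40}, {"tx": 0, "ty": 0, "tz": 0, "ax": 0, "ay": 0, "az": -20, "grip": 40}, {"tx": 0, "ty": 0, "tz": 0, "ax": 0, "ay": 0, "az": -20, "grip": 40}]'

```text
time: 15.68
eef_pos: [437.5, -157.4, 321.7]
tool_rot: [-0.002, -0.057, 0.998, 0.001]
contact_force: [0.4, 0.1, 0.3]
grip_width: 37.1
gripper_force: 0.0
```

```bash
python3 - <<'E'
from h import *
s=observe(); M=T(s); p=grab_frame("wrist"); save(p,"w8.png"); print(s["time"],M.round(3)[:3],s["joint_pos"].round(2))
for a in tip_of(p,"rail_tab")[:1]: print(a, onz(p,a["uv"],68,M))
i=cv2.imread("pics/w8.png"); g=i.max(2)
m=((g<60)*255).astype(np.uint8); n,l,st,c=cv2.connectedComponentsWithStats(m)
for k in range(1,n):
    if st[k,4]>150: 
        x,y,w,h=st[k,:4]; print(st[k],onz(p,[[x,y+h/2],[x+w,y+h/2]],81,M).round(1).tolist())
delta([438.3,-158,247],(-.993,-.117))
E
```

```text
15.6833 [[-9.93000e-01 -1.14000e-01 -3.00000e-03  4.37543e+02]
 [-1.14000e-01  9.93000e-01  1.00000e-03 -1.57417e+02]
 [ 3.00000e-03  2.00000e-03 -1.00000e+00  3.21683e+02]] [-0.45  0.31  1.94 -0.    0.89 -2.13]
{'uv': [253.7, 205.8], 'confidence': 0.96} [[ 435.88416361 -159.73553963   68.        ]]
[247 184  14  48 233] [[434.2, -165.5, 81.0], [432.9, -153.7, 81.0]]
[213 231  16  58 411] [[487.2, -191.1, 81.0], [485.5, -176.6, 81.0]]
[286 231  16  58 393] [[479.7, -125.3, 81.0], [478.1, -110.9, 81.0]]
[    0   261   512   123 15884] [[590.5, -410.9, 81.0], [530.2, 124.5, 81.0]]
[ 313  261  127   87 6081] [[524.7, -92.3, 81.0], [513.4, 34.6, 81.0]]
shift cm [-0.08 -0.07  7.51]
az -0.18
tilt fix axay [ 0.08 -0.15 -0.  ]
```

The tab is 11.8 mm thick and centred at y = -159.6. I'll descend straddling it.

step_arm --deltas '[{"tx": 0, "ty": -0.15, "tz": 2.5, "ax": 0, "ay": 0, "az": 0, "grip": 40}, {"tx": 0, "ty": -0.15, "tz": 4.5, "ax": 0, "ay": 0, "az": 0, "grip": 40}, {"tx": 0, "ty": -0.15, "tz": 6, "ax": 0, "ay": 0, "az": 0, "grip": 40}, {"tx": 0, "ty": -0.15, "tz": 7.2, "ax": 0, "ay": 0, "az": 0, "grip": 40}, {"tx": 0, "ty": -0.15, "tz": 7.2, "ax": 0, "ay": 0, "az": 0, "grip": 40}]'

```text
time: 16.2
eef_pos: [437.2, -158.7, 248.6]
tool_rot: [-0.002, -0.058, 0.998, 0.001]
contact_force: [-0.9, 0.0, -0.4]
grip_width: 37.2
gripper_force: 0.0
```

step_arm --deltas '[{"tx": 0, "ty": -0.5, "tz": 0, "ax": 0, "ay": 0, "az": 0, "grip": 40}, {"tx": 0, "ty": -1.0, "tz": 0, "ax": 0, "ay": 0, "az": 0, "grip": 40}, {"tx": 0, "ty": -1.5, "tz": 0, "ax": 0, "ay": 0, "az": 0, "grip": 40}, {"tx": 0, "ty": -2, "tz": 0, "ax": 0, "ay": 0, "az": 0, "grip": 40}, {"tx": 0, "ty": -2.5, "tz": 0, "ax": 0, "ay": 0, "az": 0, "grip": 40}, {"tx": 0, "ty": -3, "tz": 0, "ax": 0, "ay": 0, "az": 0, "grip": 40}]'

```text
time: 16.7
eef_pos: [441.4, -189.3, 251.1]
tool_rot: [-0.001, -0.058, 0.998, 0.0]
contact_force: [-0.0, 2.2, 2.1]
grip_width: 37.4
gripper_force: 1.8
```

The rail is moving at about 2–3 N.

step_arm --deltas '[{"tx": 0, "ty": -1, "tz": 0.2, "ax": 0, "ay": 0, "az": 0, "grip": 40}, {"tx": 0, "ty": -2, "tz": 0.2, "ax": 0, "ay": 0, "az": 0, "grip": 40}, {"tx": 0, "ty": -3, "tz": 0.2, "ax": 0, "ay": 0, "az": 0, "grip": 40}, {"tx": 0, "ty": -4, "tz": 0.2, "ax": 0, "ay": 0, "az": 0, "grip": 40}, {"tx": 0, "ty": -5, "tz": 0.2, "ax": 0, "ay": 0, "az": 0, "grip": 40}, {"tx": 0, "ty": -6, "tz": 0.2, "ax": 0, "ay": 0, "az": 0, "grip": 40}, {"tx": 0, "ty": -7, "tz": 0.2, "ax": 0, "ay": 0, "az": 0, "grip": 40}, {"tx": 0, "ty": -7.5, "tz": 0.2, "ax": 0, "ay": 0, "az": 0, "grip": 40}, {"tx": 0, "ty": -8, "tz": 0.2, "ax": 0, "ay": 0, "az": 0, "grip": 40}]'

```text
time: 17.45
eef_pos: [450.7, -268.9, 248.5]
tool_rot: [-0.001, -0.058, 0.998, 0.0]
contact_force: [-2.8, 3.7, 2.3]
grip_width: 37.4
gripper_force: 1.8
```

step_arm --deltas '[{"tx": 0, "ty": -0.3, "tz": 0, "ax": 0, "ay": 0, "az": 0, "grip": 40}, {"tx": 0, "ty": -0.6, "tz": 0, "ax": 0, "ay": 0, "az": 0, "grip": 40}, {"tx": 0, "ty": -0.9, "tz": 0, "ax": 0, "ay": 0, "az": 0, "grip": 40}]'

```text
time: 17.7
eef_pos: [451.7, -277.2, 248.5]
tool_rot: [-0.001, -0.059, 0.998, 0.0]
contact_force: [-2.5, 3.4, 1.0]
grip_width: 37.2
gripper_force: 1.7
```

step_arm --deltas '[{"tx": 0, "ty": -0.2, "tz": 0, "ax": 0, "ay": 0, "az": 0, "grip": 40}, {"tx": 0, "ty": -0.4, "tz": 0, "ax": 0, "ay": 0, "az": 0, "grip": 40}]'

```text
time: 17.87
eef_pos: [452.2, -281.1, 248.5]
tool_rot: [-0.001, -0.059, 0.998, 0.0]
contact_force: [-2.3, 2.8, -1.2]
grip_width: 37.1
gripper_force: 1.6
```

step_arm --deltas '[{"tx": 0, "ty": -0.15, "tz": 0, "ax": 0, "ay": 0, "az": 0, "grip": 40}, {"tx": 0, "ty": -0.3, "tz": 0, "ax": 0, "ay": 0, "az": 0, "grip": 40}]'

```text
time: 18.03
eef_pos: [452.5, -283.8, 248.5]
tool_rot: [-0.001, -0.059, 0.998, 0.001]
contact_force: [-0.6, 13.7, 5.9]
grip_width: 37.4
gripper_force: 7.1
```

step_arm --deltas '[{"tx": 0, "ty": -0.15, "tz": 0, "ax": 0, "ay": 0, "az": 0, "grip": 40}, {"tx": 0, "ty": -0.15, "tz": 0, "ax": 0, "ay": 0, "az": 0, "grip": 40}]'

```text
time: 18.2
eef_pos: [452.7, -284.4, 248.4]
tool_rot: [-0.001, -0.058, 0.998, 0.002]
contact_force: [-2.4, 15.9, 6.2]
grip_width: 37.4
gripper_force: 7.8
```

step_arm --deltas '[{"tx": 0, "ty": -0.15, "tz": 0, "ax": 0, "ay": 0, "az": 0, "grip": 40}, {"tx": 0, "ty": -0.15, "tz": 0, "ax": 0, "ay": 0, "az": 0, "grip": 40}]'

```text
time: 18.37
eef_pos: [452.8, -285.0, 248.3]
tool_rot: [-0.002, -0.058, 0.998, 0.004]
contact_force: [-0.7, 23.9, 9.6]
grip_width: 38.1
gripper_force: 11.9
```

The end stop is at the predicted place, with the force rising to 24 N. I'll back off and rise.

step_arm --deltas '[{"tx": 0, "ty": 0.6, "tz": 0, "ax": 0, "ay": 0, "az": 0, "grip": 40}, {"tx": 0, "ty": 1.3, "tz": 0, "ax": 0, "ay": 0, "az": 0, "grip": 40}, {"tx": 0, "ty": 1.3, "tz": 0, "ax": 0, "ay": 0, "az": 0, "grip": 40}, {"tx": 0, "ty": 1.3, "tz": -2, "ax": 0, "ay": 0, "az": 0, "grip": 40}, {"tx": 0, "ty": 1.3, "tz": -5, "ax": 0, "ay": 0, "az": 0, "grip": 40}, {"tx": 0, "ty": 1.3, "tz": -8, "ax": 0, "ay": 0, "az": 0, "grip": 40}, {"tx": 0, "ty": 1.3, "tz": -10, "ax": 0, "ay": 0, "az": 0, "grip": 40}, {"tx": 0, "ty": 1.3, "tz": -10, "ax": 0, "ay": 0, "az": 0, "grip": 40}, {"tx": 0, "ty": 1.3, "tz": -10, "ax": 0, "ay": 0, "az": 0, "grip": 40}]'

```text
time: 19.12
eef_pos: [451.7, -274.5, 349.5]
tool_rot: [0.0, -0.059, 0.998, -0.001]
contact_force: [0.2, 0.3, -0.8]
grip_width: 37.3
gripper_force: 0.0
```

```bash
python3 - <<'E'
from h import *
s=observe(); M=T(s); p=grab_frame("wrist"); save(p,"w9.png"); print(s["time"],s["contact_force"],M[:3,3])
i=cv2.imread("pics/w9.png"); g=i.max(2)
n,l,st,c=cv2.connectedComponentsWithStats(((g<60)*255).astype(np.uint8))
for k in range(1,n):
    if 150<st[k,4]<600:
        x,y,w,h=st[k,:4]; print(st[k],onz(p,[[x,y+h/2],[x+w,y+h/2]],81,M).round(1).tolist())
for n in ("rail_tab","lip_nominal"):
    for a in tip_of(p,n)[:1]: print(n,a, onz(p,a["uv"],68 if n=="rail_tab" else 30,M))
E
```

```text
19.1167 [ 0.21935252  0.29331526 -0.83468631] [ 451.69269935 -274.51846315  349.45991694]
[256 176  13  41 180] [[446.5, -276.1, 81.0], [445.1, -263.9, 81.0]]
[213 231  16  58 413] [[518.9, -311.9, 81.0], [516.9, -295.7, 81.0]]
[286 231  16  58 401] [[510.1, -237.9, 81.0], [508.2, -221.6, 81.0]]
rail_tab {'uv': [263.5, 197.6], 'confidence': 0.85} [[ 450.62343796 -268.15485483   68.        ]]
lip_nominal {'uv': [221.1, 189.4], 'confidence': 0.8} [[ 457.83935533 -314.8977562    30.        ]]
```

```bash
python3 - <<'E'
from h import *
p=grab_frame("wrist")
M=np.array([[-.117,.993,.003,451.801],[.993,.117,-.003,-280.116],[-.003,.003,-1,326.445],[0,0,0,1]])
print("nose end z34.5/20",onz(p,[[248,250],[264,250]],34.5,M).round(1).tolist(),onz(p,[[256,247]],20,M).round(1))
print("base far end z14",onz(p,[[224,43.5],[287,43.5]],14,M).round(1).tolist())
print("base near end",onz(p,[[256,245]],14,M).round(1).tolist())
print("rail ends z55 y", onz(p,[[256,122],[256,4.8]],55,M).round(1).tolist(), "tab",onz(p,[[256,51.5],[256,72]],[81,81],M).round(1).tolist())
i=cv2.imread("pics/w9.png"); h=cv2.cvtColor(i,cv2.COLOR_BGR2HSV); M2=T()
for r in (150,165,215): 
    q=np.nonzero((h[r,:,0]>100)&(h[r,:,0]<120)&(h[r,:,1]>120)&(h[r,:,2]>90))[0]
    q=q[(q>180)&(q<340)]
    if len(q): print(r,q.min(),q.max(),onz(p,[[q.min(),r],[q.max()+1,r]],55,M2).round(1).tolist())
# row profile for base ends
for r in (195,205): print(i[r,150:340:3].tolist())
E
```

```text
nose end z34.5/20 [[450.6, -344.9, 34.5], [468.2, -342.8, 34.5]] [[ 459.8 -347.6   20. ]]
base far end z14 [[404.3, -138.7, 14.0], [464.9, -131.5, 14.0]]
base near end [[459.9, -348.0, 14.0]]
rail ends z55 y [[443.6, -207.9, 55.0], [432.9, -115.7, 55.0]] tab [[437.6, -156.0, 81.0], [439.3, -170.4, 81.0]]
[[149, 173, 196], [143, 167, 192], [139, 164, 191], [147, 173, 199], [148, 173, 203], [144, 171, 200], [147, 173, 201], [144, 171, 198], [146, 171, 200], [143, 167, 194], [145, 172, 199], [144, 172, 196], [143, 167, 195], [141, 169, 197], [145, 170, 198], [135, 164, 193], [196, 196, 191], [193, 195, 193], [194, 195, 192], [194, 194, 191], [193, 193, 192], [181, 182, 178], [103, 198, 255], [206, 139, 84], [204, 140, 90], [202, 139, 85], [203, 141, 89], [202, 140, 87], [203, 140, 85], [203, 142, 90], [204, 141, 89], [203, 140, 88], [204, 140, 88], [203, 140, 89], [203, 137, 85], [162, 106, 69], [71, 64, 66], [70, 68, 67], [69, 63, 65], [39, 39, 42], [211, 148, 90], [200, 136, 82], [200, 139, 87], [198, 134, 84], [199, 136, 84], [200, 137, 84], [200, 139, 86], [199, 136, 83], [201, 140,
[... 609 characters left out ...]
 119], [124, 123, 121], [112, 114, 116], [210, 144, 90], [204, 141, 88], [206, 143, 90], [203, 138, 87], [206, 144, 92], [204, 138, 87], [205, 142, 89], [204, 141, 89], [204, 139, 88], [204, 141, 88], [203, 141, 89], [203, 138, 87], [165, 111, 74], [79, 74, 77], [79, 72, 76], [71, 65, 68], [37, 41, 48], [204, 141, 89], [203, 138, 87], [203, 141, 90], [201, 138, 90], [200, 136, 85], [200, 137, 87], [200, 139, 89], [201, 139, 87], [199, 139, 86], [200, 137, 83], [201, 136, 84], [204, 139, 90], [123, 121, 118], [130, 126, 125], [130, 126, 125], [132, 128, 127], [131, 127, 125], [133, 129, 126], [133, 129, 123], [129, 126, 124], [131, 126, 126], [130, 128, 125], [130, 126, 125], [132, 128, 127]]
```

```bash
python3 - <<'E'
from h import *
p=grab_frame("wrist"); save(p,"w10.png"); M=T(); i=cv2.imread("pics/w10.png").astype(int)
print(M[:3,3].round(1))
for r in (165,180,190,195,200,210,220):
    row=i[r]; b=(row[:,0]-row[:,2]>60); q=np.nonzero(b[180:340])[0]+180
    y=(row[:,2]-row[:,0]>90)&(row[:,1]-row[:,0]>70); yy=np.nonzero(y[190:225])[0]+190
    if len(q): print(r,"rail",q.min(),q.max(),onz(p,[[q.min(),r],[q.max()+1,r]],55,M)[:,:2].round(1).tolist(),"yellow",yy.tolist())
for r in (180,190,195,200): print(r,i[r,192:220].sum(1).tolist())
print("nose end lip top", onz(p,[[197.5,190],[197.5,195]],34.5,M).round(1).tolist(), onz(p,[[215,195]],30,M).round(1).tolist())
p=grab_frame("top"); 
for a in masks_of(p,"rail_tab")[:1]:
    v,u=np.nonzero(a["mask"]); print(a["confidence"],a["rect"],np.r_[[[u.min(),u.max(),v.min(),v.max()]]])
E
```

```text
[ 451.4 -274.2  347.5]
180 rail 215 305 [[439.7, -317.8], [428.9, -225.4]] yellow []
190 rail 216 305 [[450.1, -316.0], [439.3, -223.7]] yellow [206, 207, 208, 209, 210, 211, 212, 213, 214]
195 rail 216 304 [[455.5, -315.6], [444.7, -223.8]] yellow [214]
200 rail 216 304 [[460.9, -315.2], [450.1, -222.9]] yellow []
210 rail 216 304 [[471.9, -314.4], [461.0, -221.1]] yellow []
180 [512, 518, 637, 727, 702, 703, 700, 703, 704, 704, 704, 704, 706, 708, 696, 641, 649, 674, 677, 672, 678, 686, 665, 442, 418, 431, 436, 430]
190 [492, 480, 460, 472, 563, 646, 567, 575, 584, 591, 585, 591, 584, 597, 593, 618, 618, 617, 615, 619, 625, 604, 519, 448, 414, 431, 429, 426]
195 [481, 478, 463, 398, 548, 543, 543, 547, 547, 546, 548, 543, 530, 536, 536, 538, 528, 524, 521, 522, 519, 569, 566, 542, 391, 431, 441, 434]
200 [443, 445, 429, 401, 539, 540, 546, 565, 620, 607, 660, 628, 510, 458, 511, 542, 533, 511, 518, 526, 527, 539, 576, 563, 412, 432, 426, 427]
nose end lip top [[458.3, -339.0, 34.5], [464.1, -338.7, 34.5]] [[463.1, -319.8, 30.0]]
```

The measurements agree that the rail is closed. It started about 111 mm open and travelled about 111 mm, and its front edge is now about 24 mm from the channel's nose end (26 mm expected). A hard stop was felt there. Handing in.

```bash
python3 -c "
from cell import *
print(sign_off())"
```

```text
the job is handed in; nothing more can be done
None
```

I loaded the strip into the channel between the nose lip and the follower, let go of it, closed the rail to its end stop and handed the job in; the hand-in returned no verdict.

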